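# Shim the rocking enlarger

## Task

The enlarger rocks because the foot under its front right corner has lost its rubber pad and hangs just clear of the bench. With your fingertips, push the wooden wedge along the bench, thin end first, under that foot until it is snug and carries the corner, but do not jack the enlarger up or shove it along. Then let go of the wedge and press down firmly on the baseboard's corner right above that foot to check that it no longer rocks, and take the hand away. Do not pick up or lift anything, and leave the other things on the bench and on the baseboard as they are.

Things in the scene. Friction and masses are not known exactly. Their poses are not given: they have to be found in the camera images.
- enlarger: Loose enlarger, 2.5 to 4 kg, 625 mm high: grey baseboard (250 deep in x, 300 wide in y, from 24 to 44 mm above the bench) on four round feet, column at the back, grey head over the middle (within 85 mm of x = 12, y = 0, from 375 mm up). Origin on the bench under the board's middle, x to the back, y left. Level on the three feet with rubber pads; 1 to 4 N on the short foot's corner rocks it.
- short_foot (a point): Centre of the flat underside of the short foot (grey stub of 25 mm diameter without rubber pad, front right corner of the enlarger, 25 mm in from the board's front and right edges). It hangs 6.5 mm above the bench.
- corner (a point): Point on the top of the baseboard right above the short foot, 44 mm above the bench: where to press. Bare board all round it.
- wedge: Loose wooden wedge, 40 g, 70 long in x, 46 wide in y; its upright back (x = -35) is 13.5 mm high, its thin end (x = +35) 1.5 mm. Origin: middle of the underside; x points to the thin end. Slides with under 1 N. Snug when the foot's near edge is about 29 mm behind the thin end, the back half still outside the board; resistance then exceeds 5 N within a few mm, and it stays where left.
- grain_focuser: Bystander standing loose on the baseboard's left half: black grain focuser, 95 x 66 x 157 mm, origin at the middle of its underside.
- lens_case: Bystander: round lens case, clear with a black lid, 54 mm diameter, 42 mm high, origin under its middle.
- film_can: Bystander: black film canister, 34 mm diameter, 51 mm high, origin under its middle.
- film_can_pale: Bystander: white film canister with grey cap, 34 mm diameter, 51 mm high, origin under its middle.
Things that resemble listed ones, but are neither listed nor needed, are in the scene too. Several things have the shape of the wedge; the one meant has the colours described above.

How it is judged:
By the outcome, as a careful person would: the job done as asked, in the order asked, and still so for the second after the job is handed in, with the robot touching nothing.
It also fails if it takes over 72 s, if anything falls off the work surface, if the arm or the gripper's body presses on something with over 40 N, if the wrist force passes 120 N, or if a joint passes its speed limit or range.

## Robot

A 7-joint arm with a two-finger parallel gripper is mounted at the origin on a cart in front of the work surface, level with it; the furniture and walls round the work are solid. World frame = base frame: x ahead of the robot, y to its left, z up, the work surface at z = 0. Lengths are in m, angles in rad, forces in N, time in s.
With the tool pointing down it reaches from about 0.425 to 0.925 m from the base axis. Payload 6.8 kg.
Tool frame: the origin (TCP) lies on the centre line of the jaws, within the pads' length; the fingertips stand 14 mm ahead of it and the grasp point (between the pads) lies 5 mm behind it; z points along the fingers, y is the direction in which the jaws open and shut (so a half turn about z gives the same grasp; the last joint's range is limited). The gripper opens to 88 mm and grips with 3 to 60 N. Pads are 20 mm wide; open, the fingers measure 115 mm over their backs; the gripper's body (75 mm by 178 mm) begins 61 mm behind the grasp point.
Start: joints at [1.239, 0.477, 0.022, 1.555, -0.011, 1.109, -0.083], TCP at [0.15, -0.658, 0.237] pointing down, gripper open.
Joint ranges: [-2.96, 2.96], [-0.34, 2.1], [-1.41, 1.46], [0.24, 2.44], [-1.37, 4.51], [0.17, 1.92], [-2.96, 2.96]. Speed limits (rad/s): [2.39, 2.39, 3.14, 3.14, 3.14, 3.14, 3.14].

## Interface

Orientations are given as a rotation vector (axis times angle).
In Python, from workcell import env, grab_frame, camera_info gives the robot as it stands. The module is installed in compiled form; this text tells all that it offers.
- The arm moves only by the tool send_rows, never from a script. Its argument "increments" is a list of rows, each a list of 5 numbers: the opening, from 0 (shut) to 1 (fully open), then the shift along the tool's x, y, z in mm, then the turn about the tool's z in degrees. A call has 1 to 8 rows; each row shifts and turns the commanded pose from where the row before left it, along the tool's axes as they then stand; what a row does not reach is not made up. A row lasts 1/8 s, in which the tool goes at most 62.5 mm and 10.7 degrees, less where a joint would pass 70% of its speed; a pose out of reach is approached as far as the arm can. A call is refused whole if a number of a shift passes 62.5 or a number of a turn 10.7, either way. A call with a gripper value outside its range is refused whole. The fingers move at their own pace and stop on an object; "grip_force" is the grip in N (left out, the last holds). Time passes only in rows, so rows that do not move let the fingers close. It gives the time, the measured TCP pose, the force and the opening at its end, in the units of the state.
- env.get_obs(): the state, without advancing time (a new reading comes with each control period).
- grab_frame(name): name is "scene" or "top" or "wrist"; returns the picture (384x512x3 uint8, red, green, blue); there is no depth.
- camera_info(name): a dict with "fx", "fy", "cx", "cy" (pixels), "cam_to_world" (4x4, takes a point from camera to world coordinates); the wrist camera has in their place "tool_from_camera" (4x4, takes a point from camera to tool coordinates, whose origin is the TCP and whose axes are the flange's). Camera axes: x right, y down, z forward; pixel columns grow to the right and rows downward; lengths in m; the calibration is good to about 2 mm. A picture is of the moment at which its call begins: read the wrist's pose just before it. camera_info takes no time and is no camera call.
- env.hand_in(): hands the job in, once; it reports no verdict.
The state is a dict: "time_s": time; "qpos": joint angles; "dq": joint speeds; "tau": joint torques, N m; "tcp_pos": TCP position; "eef_rot": TCP orientation; "contact_force": force on the tool from outside, world axes, zero at the start; "wrist_torque": the same for the moment, N m; "finger_gap": finger opening in m.
Only numpy, scipy, OpenCV 4.12 (cv2) and the standard library are available. Lean on these libraries where they do the work, as an engineer would, in place of code of your own. Each camera call takes 0.05 s, during which the arm holds its last target.

## Working session

There is one attempt and no reset: what is moved stays moved. The work goes in short steps, Python scripts to look and compute and a tool call to move; the robot and the scene stay as the last step left them, time stands still between calls to the robot, and variables do not carry over. Pictures are saved under pics/ and viewed, and the job is handed in when it is done.

Besides the shell and the picture viewer there is one more tool, called after ">>>" as a command line: name --pt "numbers of a row" for each row, then --argument value for the rest. send_rows: Moves the arm, as the interface text tells. Its arguments: {"type":"object","properties":{"increments":{"type":"array","items":{"type":"array","items":{"type":"number"}}},"grip_force":{"type":"number"}},"required":["increments"]}

```bash
mkdir -p pics; ls; cat > h.py <<'E'
import numpy as np, cv2
from workcell import env, grab_frame, camera_info
def save(n,f):
    im=grab_frame(n); cv2.imwrite('pics/'+f,cv2.cvtColor(im,cv2.COLOR_RGB2BGR)); return im
def ray(n,u,v,z):
    c=camera_info(n); T=np.array(c['cam_to_world'])
    d=T[:3,:3]@np.array([(u-c['cx'])/c['fx'],(v-c['cy'])/c['fy'],1.]); o=T[:3,3]
    return o+d*(z-o[2])/d[2]
def proj(n,p):
    c=camera_info(n); T=np.linalg.inv(np.array(c['cam_to_world'])); q=T[:3,:3]@np.array(p)+T[:3,3]
    return c['fx']*q[0]/q[2]+c['cx'],c['fy']*q[1]/q[2]+c['cy']
E
python3 - <<'E'
from h import *
np.set_printoptions(precision=4,suppress=True)
save('scene','s0.png');save('top','t0.png')
for n in('scene','top','wrist'):print(n,camera_info(n))
print(env.get_obs())
E
```

```text
pics
scene {'fx': 442.23016194797606, 'fy': 442.23016194797606, 'cx': 252.78460891706357, 'cy': 188.71322396531465, 'cam_to_world': array([[-0.838 , -0.3792,  0.3923,  0.1115],
       [-0.5455,  0.5637, -0.6203,  0.4718],
       [ 0.014 , -0.7338, -0.6792,  0.798 ],
       [ 0.    ,  0.    ,  0.    ,  1.    ]])}
top {'fx': 411.36032835520206, 'fy': 411.36032835520206, 'cx': 259.749207552462, 'cy': 194.22958818778514, 'cam_to_world': array([[-0.002 , -0.9963,  0.086 ,  0.4443],
       [-0.9999,  0.0009, -0.0123, -0.1567],
       [ 0.0121, -0.0861, -0.9962,  1.0315],
       [ 0.    ,  0.    ,  0.    ,  1.    ]])}
wrist {'fx': 291.49785983164435, 'fy': 291.49785983164435, 'cx': 255.70796796549084, 'cy': 191.6799618795096, 'tool_from_camera': array([[-0.001 , -0.9635, -0.2677,  0.0731],
       [ 1.    , -0.0009, -0.0005, -0.0009],
       [ 0.0002, -0.2677,  0.9635, -0.1478],
       [ 0.    ,  0.    ,  0.    ,  1.    ]])}
{'time_s': 0.1, 'qpos': array([ 1.2389,  0.4777,  0.0224,  1.5563, -0.0115,  1.1093, -0.0831]), 'dq': array([ 0.0011, -0.0029, -0.0001, -0.0016,  0.0006,  0.0021,  0.0015]), 'tau': array([  0.0043, -58.4099,   1.5401, -27.3316,  -0.0542,   0.0131,
         0.0001]), 'tcp_pos': array([ 0.1497, -0.6577,  0.2358]), 'eef_rot': array([-3.1204, -0.3507,  0.0005]), 'contact_force': array([-0.2485,  0.0661, -0.0612]), 'wrist_torque': array([-0.0345, -0.0459, -0.0535]), 'finger_gap': 0.0881813514619554}
```

View pics/s0.png

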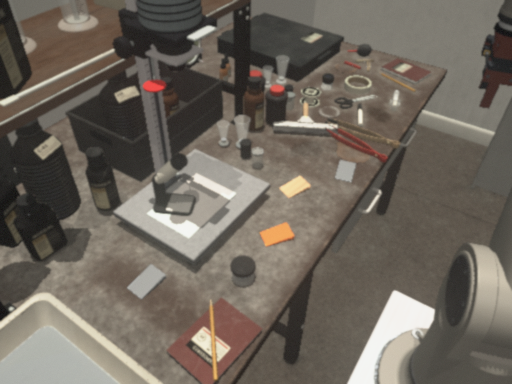

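View pics/t0.png

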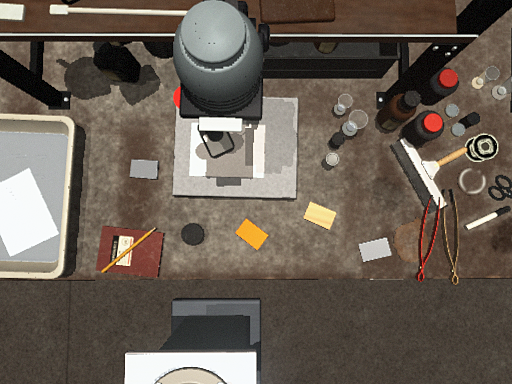

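The scene view shows the enlarger baseboard at about (195,205). In the top view its front right corner is at about (296,197), the pale wooden wedge at (320,215), an orange one at (252,234), and grey ones at (144,169) and (375,249). I'll zoom in.

```bash
python3 - <<'E'
import cv2
a=cv2.imread('pics/t0.png')[150:270,160:360];cv2.imwrite('pics/t0z.png',cv2.resize(a,None,fx=4,fy=4,interpolation=cv2.INTER_CUBIC))
a=cv2.imread('pics/s0.png')[130:280,110:310];cv2.imwrite('pics/s0z.png',cv2.resize(a,None,fx=4,fy=4,interpolation=cv2.INTER_CUBIC))
E
```

```text
(no output)
```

View pics/t0z.png

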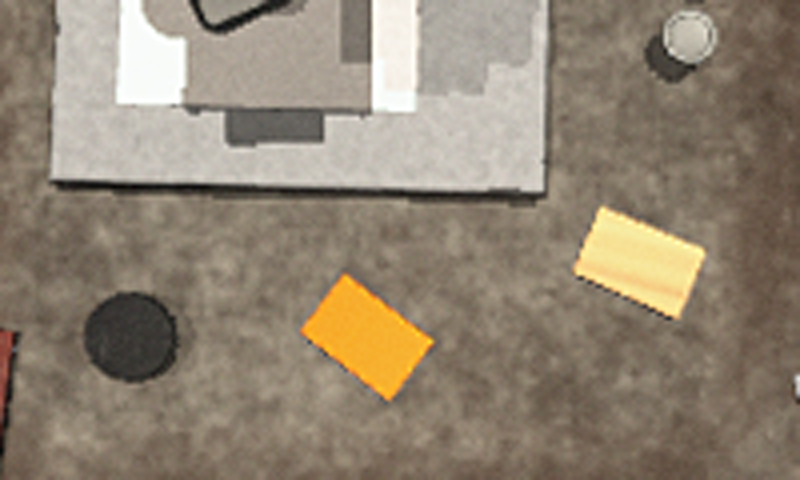

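View pics/s0z.png

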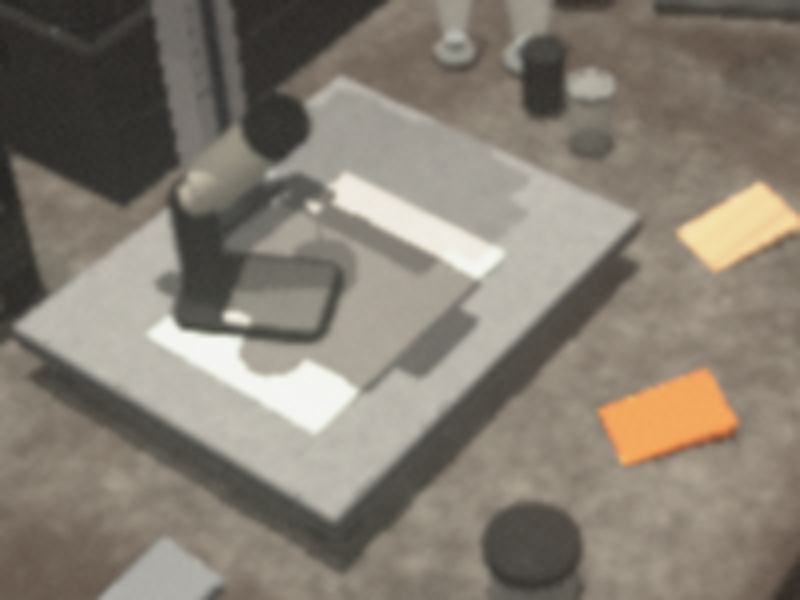

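```bash
python3 - <<'E'
from h import *
np.set_printoptions(precision=4,suppress=True)
im=cv2.imread('pics/t0.png'); hsv=cv2.cvtColor(im,cv2.COLOR_BGR2HSV)
m=cv2.inRange(hsv,(12,60,170),(30,190,255)); m[:, :300]=0;m[:,345:]=0;m[:195]=0;m[240:]=0
cs,_=cv2.findContours(m,0,2);c=max(cs,key=cv2.contourArea);r=cv2.minAreaRect(c);b=cv2.boxPoints(r)
print(cv2.contourArea(c),b)
for z in(0,.0075):print([ray('top',*p,z)[:2] for p in b], ray('top',*r[0],z))
ims=cv2.imread('pics/s0.png'); hsv=cv2.cvtColor(ims,cv2.COLOR_BGR2HSV)
m=cv2.inRange(hsv,(10,40,150),(30,190,255)); m[:, :270]=0;m[:,320:]=0;m[:170]=0;m[205:]=0
cs,_=cv2.findContours(m,0,2);c=max(cs,key=cv2.contourArea);r=cv2.minAreaRect(c)
print(cv2.contourArea(c));b2=cv2.approxPolyDP(c,3,True)[:,0];print(b2)
for z in(0,.0075,.0135):print([ray('scene',*p,z)[:2] for p in b2.astype(float)])
# board
for n,p in(('FL',(173,195.5)),('FR',(296.2,198)),('BR',(298,97))):print(n,ray('top',*p,.044))
for n,p in(('FR',(640/4+110,215/4+130)),('BR',(342/4+110,78/4+130)),('FL',(335/4+110,522/4+130))):print('s',n,ray('scene',*p,.044))
E
```

```text
508.0 [[302.1134 217.4948]
 [309.7835 200.2371]
 [336.7835 212.2371]
 [329.1134 229.4948]]
[array([ 0.4747, -0.2755]), array([ 0.5181, -0.2953]), array([ 0.4878, -0.3629]), array([ 0.4446, -0.3429])] [ 0.4812 -0.3192  0.    ]
[array([ 0.4745, -0.2747]), array([ 0.5176, -0.2943]), array([ 0.4875, -0.3614]), array([ 0.4446, -0.3415])] [ 0.481  -0.318   0.0075]
468.0
[[309 181]
 [295 175]
 [279 186]
 [281 201]
 [287 204]
 [293 200]
 [295 194]
 [311 186]]
[array([ 0.4626, -0.368 ]), array([ 0.5063, -0.3684]), array([ 0.5201, -0.3051]), array([ 0.4865, -0.2585]), array([ 0.4682, -0.2575]), array([ 0.4626, -0.279 ]), array([ 0.4693, -0.3017]), array([ 0.4488, -0.3531])]
[array([ 0.4593, -0.3601]), array([ 0.5026, -0.3605]), array([ 0.5162, -0.2978]), array([ 0.483 , -0.2516]), array([ 0.4648, -0.2507]), array([ 0.4593, -0.2719]), array([ 0.4659, -0.2944]), array([ 0.4456, -0.3453])]
[array([ 0.4567, -0.3538]), array([ 0.4996, -0.3542]), array([ 0.5131, -0.2919]), array([ 0.4802, -0.2461]), array([ 0.4621, -0.2452]), array([ 0.4566, -0.2663]), array([ 0.4632, -0.2886]), array([ 0.4431, -0.3391])]
FL [0.5267 0.0396 0.044 ]
FR [ 0.5204 -0.2567  0.044 ]
BR [ 0.7699 -0.2635  0.044 ]
s FR [ 0.5209 -0.2568  0.044 ]
s BR [ 0.7658 -0.2621  0.044 ]
s FL [0.5286 0.0422 0.044 ]
```

```bash
cat >> h.py <<'E'
from scipy.spatial.transform import Rotation as R
def to(p,yaw=None):
    o=env.get_obs(); M=R.from_rotvec(o['eef_rot']).as_matrix(); d=M.T@(np.array(p)-o['tcp_pos'])*1000
    print('t',o['time_s'],'tcp',o['tcp_pos'].round(4),'toolx az',np.degrees(np.arctan2(M[1,0],M[0,0])).round(2),'shift mm tool',d.round(1),'F',o['contact_force'].round(2),'gap',round(o['finger_gap'],4))
    return d
E
python3 - <<'E'
from h import *
to([.43,-.33,.2])
M=R.from_rotvec(env.get_obs()['eef_rot']).as_matrix();print(M)
print(ray('top',332,159,.05),ray('top',335,140,.05),ray('top',343,104,.08))
E
```

```text
t 0.1 tcp [ 0.1497 -0.6577  0.2358] toolx az 12.82 shift mm tool [ 346.1 -257.2   36.2] F [-0.25  0.07 -0.06] gap 0.0882
[[ 9.75056281e-01  2.21957241e-01 -4.81108669e-04]
 [ 2.21957723e-01 -9.75055112e-01  1.51592966e-03]
 [-1.32635901e-04 -1.58490252e-03 -9.99998735e-01]]
[ 0.61442333 -0.34367263  0.05      ] [ 0.66107774 -0.35177298  0.05      ] [ 0.74119195 -0.36637726  0.08      ]
```

>>> send_rows --pt "1 43 -32 4.5 0" --pt "1 43 -32 4.5 0" --pt "1 43 -32 4.5 0" --pt "1 43 -32 4.5 0" --pt "1 43 -32 4.5 0" --pt "1 43 -32 4.5 0" --pt "1 43 -32 4.5 0" --pt "1 43 -32 4.5 0"

```text
time_s: 1.1
tcp_pos: [0.4291, -0.3307, 0.2004]
eef_rot: [-3.122, -0.351, 0.0]
contact_force: [0.8, -0.8, 0.3]
finger_gap: 0.0876
```

```bash
python3 - <<'E'
from h import *
to([.43,-.33,.2])
np.save('w1.npy',np.r_[env.get_obs()['tcp_pos'],env.get_obs()['eef_rot']])
save('wrist','w1.png')
E
```

```text
t 1.1 tcp [ 0.4291 -0.3307  0.2004] toolx az 12.81 shift mm tool [ 1.  -0.5  0.4] F [ 0.82 -0.78  0.34] gap 0.0876
```

View pics/w1.png

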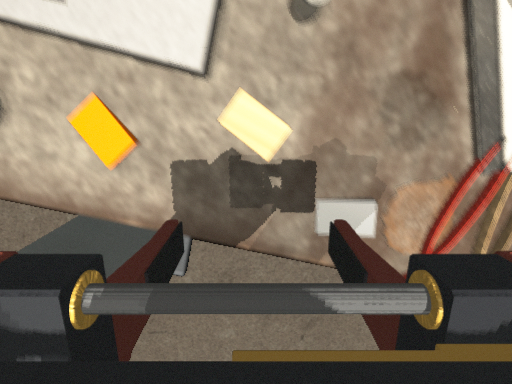

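```bash
python3 - <<'E'
import cv2
a=cv2.imread('pics/w1.png')[70:180,200:310];cv2.imwrite('pics/w1z.png',cv2.resize(a,None,fx=5.4,fy=5.4,interpolation=cv2.INTER_CUBIC))
E
```

```text
(no output)
```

View pics/w1z.png

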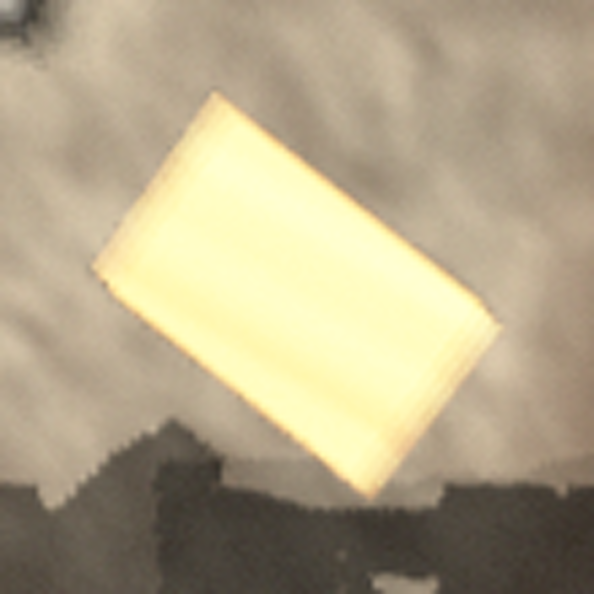

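```bash
python3 - <<'E'
from h import *
to([.39,-.24,.09])
E
```

```text
t 1.15 tcp [ 0.4345 -0.3234  0.1999] toolx az 13.36 shift mm tool [-24.4 -91.1 110.2] F [ 3.44  4.3  -0.8 ] gap 0.0875
```

>>> send_rows --pt "1 -8 -30 36 0" --pt "1 -8 -30 36 0" --pt "1 -8 -30 36 0" --pt "1 0 0 0 0"

```text
time_s: 1.65
tcp_pos: [0.3818, -0.2471, 0.0903]
eef_rot: [-3.117, -0.354, 0.009]
contact_force: [1.1, -0.6, 0.5]
finger_gap: 0.0875
```

```bash
python3 - <<'E'
from h import *
to([.39,-.24,.09])
o=env.get_obs();np.save('w2.npy',np.r_[o['tcp_pos'],o['eef_rot']])
im=save('wrist','w2.png')
E
```

```text
t 1.65 tcp [ 0.3818 -0.2471  0.0903] toolx az 12.96 shift mm tool [ 9.6 -5.1  0.3] F [ 1.09 -0.59  0.49] gap 0.0875
```

View pics/w2.png

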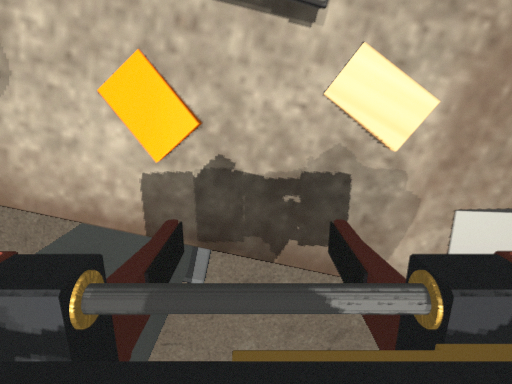

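```bash
cat >> h.py <<'E'
def wray(pose,u,v,z):
    c=camera_info('wrist'); Tc=np.array(c['tool_from_camera']); M=R.from_rotvec(pose[3:]).as_matrix()
    d=M@Tc[:3,:3]@np.array([(u-c['cx'])/c['fx'],(v-c['cy'])/c['fy'],1.]); o=pose[:3]+M@Tc[:3,3]
    return o+d*(z-o[2])/d[2]
E
python3 - <<'E'
from h import *
np.set_printoptions(precision=4,suppress=True)
def quad(im,roi):
    h=cv2.cvtColor(im,cv2.COLOR_BGR2HSV);m=cv2.inRange(h,(12,60,170),(32,200,255));k=np.zeros_like(m);x0,x1,y0,y1=roi;k[y0:y1,x0:x1]=1;m*=k
    c=max(cv2.findContours(m,0,2)[0],key=cv2.contourArea);print(cv2.contourArea(c),cv2.boxPoints(cv2.minAreaRect(c)).tolist(),cv2.approxPolyDP(c,6,True)[:,0].tolist())
quad(cv2.imread('pics/w2.png'),(300,470,20,180))
quad(cv2.imread('pics/w1.png'),(200,310,70,180))
p2=np.load('w2.npy');p1=np.load('w1.npy')
C2=dict(L=(324,95),T=(365,42),R=(438,102),B=(395,151))
C1={k:(200+a/5.4,70+b/5.4) for k,(a,b) in dict(L=(95,268),T=(215,92),R=(500,325),B=(372,496)).items()}
Ct={k:(160+a/4,150+b/4) for k,(a,b) in dict(L=(574,272),T=(602,207),R=(706,250),B=(679,319)).items()}
Cs=dict(L=(288.75,197.75),T=(279.5,188))
for z in(.0015,.0135):
  W={k:wray(p2,*C2[k],z) for k in C2};T={k:ray('top',*Ct[k],z) for k in C2};V={k:wray(p1,*C1[k],z) for k in C2}
  for k in C2:print(z,k,W[k][:2],V[k][:2],T[k][:2])
  for Q in(W,V,T):print('LT',np.linalg.norm(Q['L']-Q['T']),'RB',np.linalg.norm(Q['R']-Q['B']),'LB',np.linalg.norm(Q['L']-Q['B']),'TR',np.linalg.norm(Q['T']-Q['R']))
E
```

```text
6507.5 [[320.3824768066406, 95.93766784667969], [364.5309143066406, 39.90311050415039], [441.5433654785156, 100.57960510253906], [397.3949279785156, 156.61416625976562]] [[364, 42], [323, 93], [395, 152], [441, 101]]
2925.0 [[210.3343048095703, 118.96033477783203], [237.76319885253906, 84.14674377441406], [301.351318359375, 134.2464599609375], [273.92242431640625, 169.06005859375]] [[240, 86], [217, 120], [266, 161], [284, 156], [281, 146], [293, 130]]
0.0015 L [ 0.4753 -0.2781] [ 0.4807 -0.2728] [ 0.4734 -0.2788]
0.0015 T [ 0.5176 -0.2968] [ 0.5212 -0.2905] [ 0.5142 -0.2969]
0.0015 R [ 0.49   -0.3653] [ 0.4883 -0.3603] [ 0.4871 -0.3619]
0.0015 B [ 0.4468 -0.3462] [ 0.4459 -0.342 ] [ 0.444  -0.3442]
LT 0.0461895105804106 RB 0.04722433997794374 LB 0.07390058015064739 TR 0.07379333150909688
LT 0.0441376576078232 RB 0.04612811150824698 LB 0.07748646419849788 TR 0.07717883332795761
LT 0.04458717814242862 RB 0.046586201942316066 LB 0.07171287267822364 TR 0.07043771211988115
0.0135 L [ 0.4743 -0.2756] [ 0.4814 -0.2742] [ 0.4731 -0.2774]
0.0135 T [ 0.5143 -0.2934] [ 0.5204 -0.2913] [ 0.5134 -0.2953]
0.0135 R [ 0.4882 -0.3584] [ 0.4887 -0.3587] [ 0.4866 -0.3595]
0.0135 B [ 0.4472 -0.3404] [ 0.4478 -0.341 ] [ 0.444 -0.342]
LT 0.04384345333369294 RB 0.04482572168486093 LB 0.07014702248310638 TR 0.0700452212136876
LT 0.04260987793905153 RB 0.04453143432280786 LB 0.07480434985388688 TR 0.07450736730985441
LT 0.04406773895885392 RB 0.046043474196113744 LB 0.0708774200304517 TR 0.06961711505137999
```

```bash
python3 - <<'E'
from h import *
d=to([.478,-.326,.07])
# shifts in each row follow turned axes: 6 rows of -8.7
o=env.get_obs();M=R.from_rotvec(o['eef_rot']).as_matrix();v=np.array([.478,-.326,.07])-o['tcp_pos']
for i in range(6):
    az=np.radians(12.96+8.7*i); tx=np.array([np.cos(az),np.sin(az)]);ty=np.array([np.sin(az),-np.cos(az)])
    print(i,(tx@v[:2]*1000/6).round(1),(ty@v[:2]*1000/6).round(1),(-v[2]*1000/6).round(1))
E
```

```text
t 1.7 tcp [ 0.384  -0.249   0.0919] toolx az 12.89 shift mm tool [74.5 96.  21.5] F [ 0.97 -0.11  0.43] gap 0.088
0 12.4 16.0 3.6
1 9.8 17.7 3.6
2 7.0 19.0 3.6
3 4.1 19.8 3.6
4 1.0 20.2 3.6
5 -2.0 20.1 3.6
```

>>> send_rows --pt "1 12.4 16 3.6 -8.7" --pt "1 9.8 17.7 3.6 -8.7" --pt "1 7 19 3.6 -8.7" --pt "1 4 20 3.6 -8.7" --pt "1 1 20 3.6 -8.7" --pt "1 -2 20 3.6 -8.7" --pt "1 0 0 0 0" --pt "1 0 0 0 0"

```text
time_s: 2.7
tcp_pos: [0.4783, -0.3274, 0.0715]
eef_rot: [2.652, 1.683, 0.0]
contact_force: [-0.5, -0.2, -0.7]
finger_gap: 0.0878
```

```bash
python3 - <<'E'
from h import *
to([.478,-.326,.07])
o=env.get_obs();np.save('w3.npy',np.r_[o['tcp_pos'],o['eef_rot']])
im=save('wrist','w3.png')
E
```

```text
t 2.7 tcp [ 0.4783 -0.3274  0.0715] toolx az 64.81 shift mm tool [ 1.1 -0.9  1.5] F [-0.45 -0.18 -0.7 ] gap 0.0878
```

View pics/w3.png

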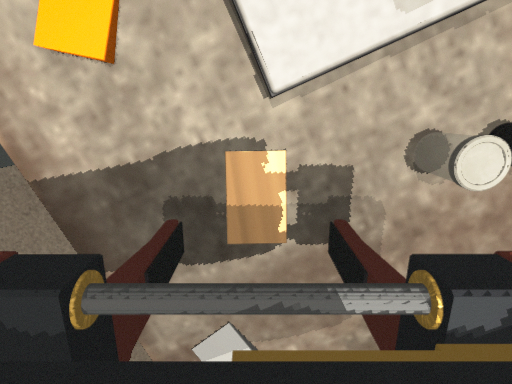

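```bash
python3 - <<'E'
from h import *
np.set_printoptions(precision=4,suppress=True)
p=np.load('w3.npy')
a,b=wray(p,226,150,.0015),wray(p,285,150,.0015);c,d=wray(p,227,243.5,.0135),wray(p,288,243.5,.0135)
print(a,b,c,d,np.linalg.norm(a-b),np.linalg.norm(c-d),(a+b)/2,(c+d)/2,(a+b+c+d)/4)
t=(a+b-c-d)/2;print(np.linalg.norm(t),np.degrees(np.arctan2(t[1],t[0])))
a,b=wray(p,226,150,.0135),wray(p,285,150,.0135);c,d=wray(p,227,243.5,.0015),wray(p,288,243.5,.0015)
print(np.linalg.norm(a-b),np.linalg.norm(c-d),np.linalg.norm((a+b-c-d)/2))
print('board FR',wray(p,271,97,.044),'edge pts',wray(p,232,10,.044),wray(p,460,18,.044),'can',wray(p,482,160,.051))
E
```

```text
[ 0.4771 -0.2764  0.0015] [ 0.5169 -0.2951  0.0015] [ 0.4471 -0.3401  0.0135] [ 0.4896 -0.3601  0.0135] 0.044019796408265456 0.04703928235773183 [ 0.497  -0.2858  0.0015] [ 0.4684 -0.3501  0.0135] [ 0.4827 -0.3179  0.0075]
0.07144785115107993 65.99779903025619
0.041595238065746575 0.0497811703663128 0.07866487527020825
board FR [ 0.5203 -0.2572  0.044 ] edge pts [ 0.5198 -0.2082  0.044 ] [ 0.6286 -0.2637  0.044 ] can [ 0.6165 -0.3415  0.051 ]
```

>>> send_rows --pt "1 0 0 22 0" --pt "1 0 0 22 0" --pt "1 0 0 10 0" --pt "1 0 0 0 0"

```text
time_s: 3.25
tcp_pos: [0.4782, -0.3266, 0.0169]
eef_rot: [-2.649, -1.688, 0.001]
contact_force: [-0.1, -0.1, 0.5]
finger_gap: 0.0879
```

>>> send_rows --grip_force 3 --pt "0.57 0 0 0 0" --pt "0.57 0 0 0 0" --pt "0.57 0 0 0 0" --pt "0.57 0 0 0 0"

```text
time_s: 3.75
tcp_pos: [0.4787, -0.3271, 0.0173]
eef_rot: [2.649, 1.688, 0.0]
contact_force: [0.7, -0.2, -0.1]
finger_gap: 0.0522
```

```bash
python3 - <<'E'
from h import *
to([.548,-.31,.017])
for i in range(6):
    az=np.radians(65+4*i); v=np.array([.0675,.018])
    tx=np.array([np.cos(az),np.sin(az)]);ty=np.array([np.sin(az),-np.cos(az)])
    print(i,(tx@v*1000/6).round(1),(ty@v*1000/6).round(1))
save('wrist','w4.png')
E
```

```text
t 3.75 tcp [ 0.4787 -0.3271  0.0173] toolx az 65.01 shift mm tool [44.8 55.6  0.3] F [ 0.7  -0.25 -0.06] gap 0.0522
0 7.5 8.9
1 6.8 9.4
2 6.2 9.9
3 5.5 10.3
4 4.7 10.6
5 4.0 10.9
```

View pics/w4.png

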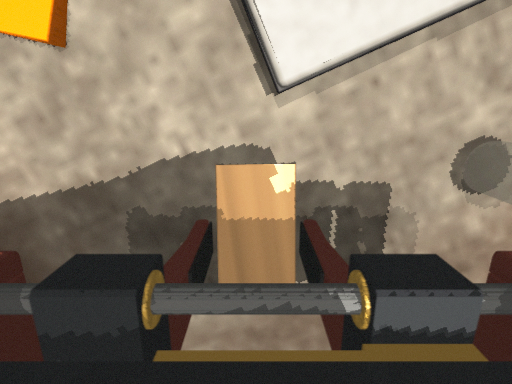

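>>> send_rows --pt "0.54 0 0 0 -4" --pt "0.54 0 0 0 -4" --pt "0.54 0 0 0 -4" --pt "0.54 0 0 0 -4" --pt "0.54 0 0 0 -4" --pt "0.54 0 0 0 -3.7" --pt "0.54 0 0 0 0"

```text
time_s: 4.68
tcp_pos: [0.4786, -0.327, 0.017]
eef_rot: [-2.247, -2.196, -0.0]
contact_force: [0.8, 0.3, 0.5]
finger_gap: 0.0476
```

>>> send_rows --pt "0.54 0 5 0 0" --pt "0.54 1 10 0 0" --pt "0.54 1 10 0 0" --pt "0.54 2 10 0 0" --pt "0.54 2 10 0 0" --pt "0.54 1 10 0 0" --pt "0.54 1 9 0 0" --pt "0.54 0 4 0 0"

```text
time_s: 5.68
tcp_pos: [0.5475, -0.3202, 0.017]
eef_rot: [2.246, 2.197, 0.0]
contact_force: [-0.1, -0.6, -0.1]
finger_gap: 0.0478
```

```bash
python3 - <<'E'
from h import *
to([.547,-.319,.017])
o=env.get_obs();np.save('w5.npy',np.r_[o['tcp_pos'],o['eef_rot']])
save('wrist','w5.png')
E
```

```text
t 5.675 tcp [ 0.5475 -0.3202  0.017 ] toolx az 88.74 shift mm tool [ 1.2 -0.5  0. ] F [-0.12 -0.62 -0.08] gap 0.0478
```

View pics/w5.png

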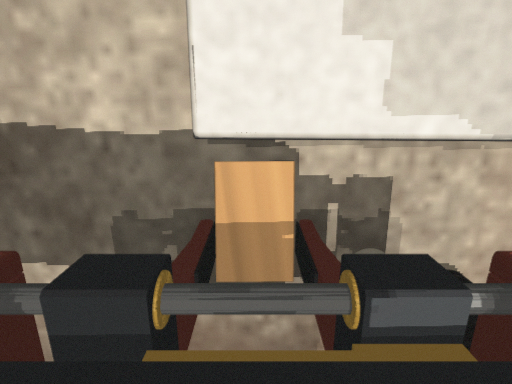

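```bash
python3 - <<'E'
from h import *
np.set_printoptions(precision=4,suppress=True)
p=np.load('w5.npy')
print('thin',wray(p,216,162,.0015),wray(p,294,162,.0015)); print('board',wray(p,194,138,.044),wray(p,510,138.5,.044),wray(p,188,5,.044))
E
```

```text
thin [ 0.5257 -0.2736  0.0015] [ 0.5698 -0.2746  0.0015]
board [ 0.5233 -0.2563  0.044 ] [ 0.6527 -0.2595  0.044 ] [ 0.5249 -0.2084  0.044 ]
```

>>> send_rows --pt "0.61 0 0 0 0" --pt "0.61 0 0 0 0" --pt "0.61 0 0 -10 0" --pt "0.61 0 0 -20 0" --pt "0.17 -16 0 0 0" --pt "0.17 -30 0 0 0" --pt "0.17 0 0 0 0" --pt "0.17 0 0 0 0"

```text
time_s: 6.72
tcp_pos: [0.5455, -0.3665, 0.047]
eef_rot: [-2.247, -2.196, -0.0]
contact_force: [-0.3, 0.2, 0.7]
finger_gap: 0.0174
```

```bash
python3 - <<'E'
from h import *
to([.547,-.366,.017])
o=env.get_obs();np.save('w6.npy',np.r_[o['tcp_pos'],o['eef_rot']])
save('wrist','w6.png')
E
```

```text
t 6.725 tcp [ 0.5455 -0.3665  0.047 ] toolx az 88.69 shift mm tool [ 0.5  1.5 30. ] F [-0.33  0.22  0.68] gap 0.0174
```

View pics/w6.png

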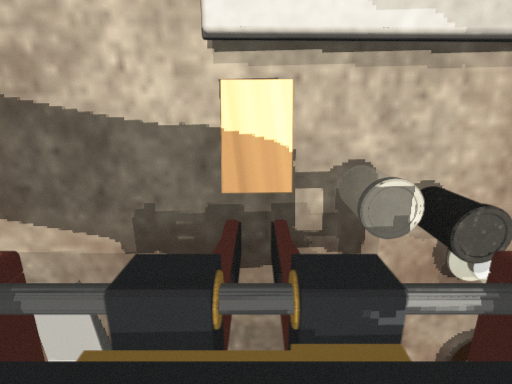

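```bash
python3 - <<'E'
from h import *
np.set_printoptions(precision=4,suppress=True)
p=np.load('w6.npy')
print('thin',wray(p,221.5,79.5,.0015),wray(p,292.5,79.5,.0015),'back',wray(p,221.5,192,.0135),wray(p,293,192,.0135)); print('board',wray(p,204,38,.044),wray(p,510,40,.044),'can',wray(p,391,207,.051))
E
```

```text
thin [ 0.5261 -0.2732  0.0015] [ 0.5702 -0.2743  0.0015] back [ 0.5236 -0.3425  0.0135] [ 0.5698 -0.3436  0.0135]
board [ 0.5235 -0.259   0.044 ] [ 0.667  -0.2633  0.044 ] can [ 0.616  -0.3423  0.051 ]
```

>>> send_rows --pt "0.17 0 1.5 10 0" --pt "0.17 0 0 15 0" --pt "0.17 0 0 4 0" --pt "0.17 0 0 0 0"

```text
time_s: 7.28
tcp_pos: [0.5469, -0.3661, 0.0172]
eef_rot: [-2.245, -2.196, 0.0]
contact_force: [-1.0, 0.1, -0.1]
finger_gap: 0.015
```

>>> send_rows --pt "0.17 6 0 0 0" --pt "0.17 7 0 0 0" --pt "0.17 8 0 0 0" --pt "0.17 8 0 0 0" --pt "0.17 8 0 0 0" --pt "0.17 7 0 0 0" --pt "0.17 6 0 0 0" --pt "0.17 3 0 0 0"

```text
time_s: 8.28
tcp_pos: [0.5485, -0.3131, 0.0181]
eef_rot: [-2.246, -2.197, -0.0]
contact_force: [-0.5, -0.2, 0.4]
finger_gap: 0.0153
```

```bash
python3 - <<'E'
from h import *
to([.547,-.2955,.018])
o=env.get_obs();np.save('w7.npy',np.r_[o['tcp_pos'],o['eef_rot']])
save('wrist','w7.png')
E
```

```text
t 8.275 tcp [ 0.5485 -0.3131  0.0181] toolx az 88.74 shift mm tool [17.5 -1.8  0.1] F [-0.47 -0.17  0.41] gap 0.0153
```

View pics/w7.png

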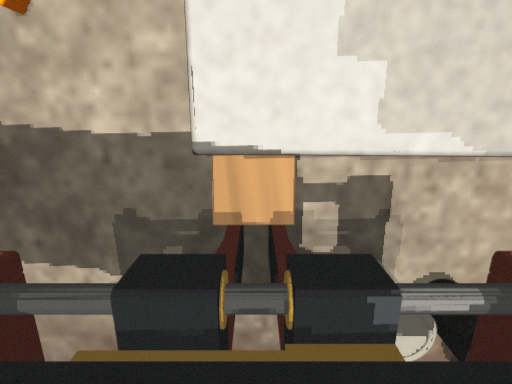

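The wedge is running straight under the board: its sides are at columns 213 and 295, and its back at row 224 sits on the fingers. About 17 mm remain.

>>> send_rows --pt "0.17 2 0 0 0" --pt "0.17 2 0 0 0" --pt "0.17 2 0 0 0" --pt "0.17 2 0 0 0" --pt "0.17 2 0 0 0" --pt "0.17 1 0 0 0" --pt "0.17 0 0 0 0"

```text
time_s: 9.2
tcp_pos: [0.5487, -0.3023, 0.0181]
eef_rot: [-2.246, -2.197, -0.0]
contact_force: [-0.5, 0.1, -0.1]
finger_gap: 0.0155
```

>>> send_rows --pt "0.17 1 0 0 0" --pt "0.17 1 0 0 0" --pt "0.17 0 0 0 0"

```text
time_s: 9.57
tcp_pos: [0.5487, -0.3003, 0.0181]
eef_rot: [-2.246, -2.197, -0.0]
contact_force: [-0.5, -0.3, 0.4]
finger_gap: 0.0147
```

>>> send_rows --pt "0.17 1 0 0 0" --pt "0.17 0 0 0 0"

```text
time_s: 9.82
tcp_pos: [0.5488, -0.2994, 0.0181]
eef_rot: [2.246, 2.197, 0.0]
contact_force: [0.8, 0.8, -0.3]
finger_gap: 0.0153
```

>>> send_rows --pt "0.17 1 0 0 0" --pt "0.17 1 0 0 0" --pt "0.17 0 0 0 0"

```text
time_s: 10.2
tcp_pos: [0.5487, -0.2978, 0.0181]
eef_rot: [2.246, 2.196, -0.0]
contact_force: [-0.3, -1.9, -0.3]
finger_gap: 0.0149
```

>>> send_rows --pt "0.17 1 0 0 0" --pt "0.17 0 0 0 0"

```text
time_s: 10.45
tcp_pos: [0.5487, -0.2973, 0.0181]
eef_rot: [2.246, 2.196, -0.001]
contact_force: [0.4, -3.2, -1.6]
finger_gap: 0.0147
```

>>> send_rows --pt "0.17 1 0 0 0" --pt "0.17 0 0 0 0"

```text
time_s: 10.7
tcp_pos: [0.5486, -0.2967, 0.0181]
eef_rot: [2.246, 2.195, -0.001]
contact_force: [0.7, -4.8, -0.9]
finger_gap: 0.015
```

>>> send_rows --pt "0.17 1 0 0 0" --pt "0.17 0 0 0 0"

```text
time_s: 10.95
tcp_pos: [0.5486, -0.2965, 0.0181]
eef_rot: [2.246, 2.194, -0.002]
contact_force: [0.3, -6.2, -2.1]
finger_gap: 0.0151
```

```bash
python3 - <<'E'
from h import *
to([.547,-.2955,.018])
o=env.get_obs();np.save('w8.npy',np.r_[o['tcp_pos'],o['eef_rot']])
save('wrist','w8.png')
E
```

```text
t 10.95 tcp [ 0.5486 -0.2965  0.0181] toolx az 88.65 shift mm tool [ 1.  -1.7  0.1] F [ 0.28 -6.22 -2.13] gap 0.0151
```

View pics/w8.png

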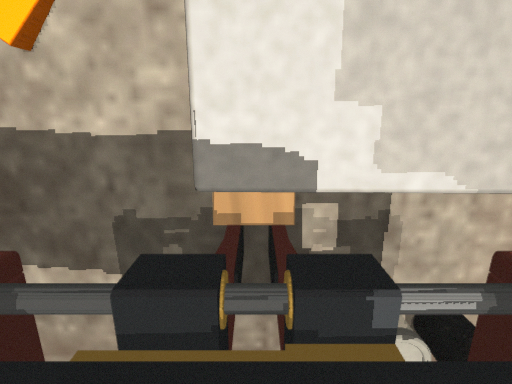

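>>> send_rows --pt "0.17 -4 0 0 0" --pt "0.17 -10 0 0 0" --pt "0.17 -12 0 0 0" --pt "0.0 0 0 -30 0" --pt "0.0 0 0 -30 0" --pt "0.0 0 0 -20 0" --pt "0.0 0 0 0 0"

```text
time_s: 11.88
tcp_pos: [0.5491, -0.3212, 0.0995]
eef_rot: [2.245, 2.194, 0.001]
contact_force: [0.1, 0.4, -0.6]
finger_gap: 0.0003
```

```bash
python3 - <<'E'
from h import *
np.set_printoptions(precision=4,suppress=True)
to([.547,-.233,.075])
o=env.get_obs();p=np.r_[o['tcp_pos'],o['eef_rot']];np.save('w9.npy',p)
save('wrist','w9.png');save('top','t9.png')
E
```

```text
t 11.875 tcp [ 0.5491 -0.3212  0.0995] toolx az 88.69 shift mm tool [88.2 -4.2 24.4] F [ 0.08  0.39 -0.6 ] gap 0.0003
```

View pics/w9.png

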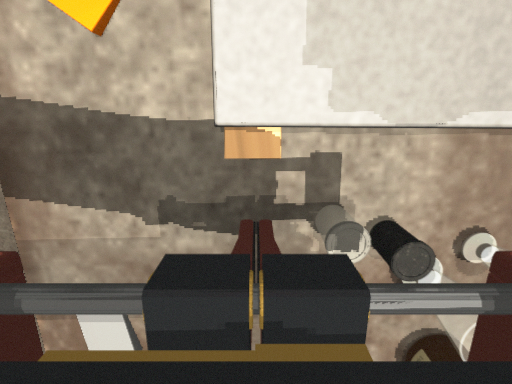

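View pics/t9.png

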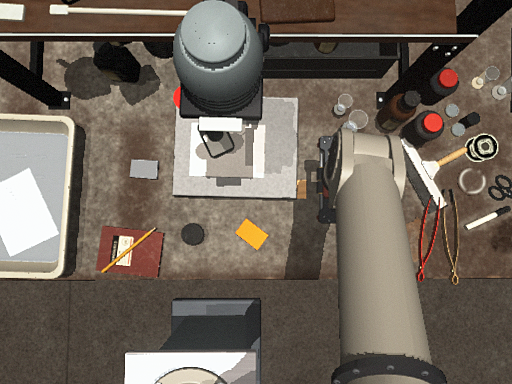

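```bash
python3 - <<'E'
from h import *
np.set_printoptions(precision=4,suppress=True)
p=np.load('w9.npy')
print('FR',wray(p,214.5,126,.044),wray(p,510,127,.044),'back',wray(p,225,158.5,.0135),wray(p,281,158.5,.0135))
a=cv2.imread('pics/t9.png')[150:270,160:360];cv2.imwrite('pics/t9z.png',cv2.resize(a,None,fx=4,fy=4,interpolation=cv2.INTER_CUBIC))
to([.547,-.233,.075])
d=cv2.absdiff(cv2.imread('pics/t0.png'),cv2.imread('pics/t9.png'));print(d[170:215,170:280].mean(),d[60:100,170:280].mean())
E
```

```text
FR [ 0.5223 -0.2566  0.044 ] [ 0.724  -0.2621  0.044 ] back [ 0.5251 -0.2838  0.0135] [ 0.5702 -0.2849  0.0135]
t 11.975 tcp [ 0.5477 -0.3206  0.0973] toolx az 88.71 shift mm tool [87.5 -2.6 22.3] F [-0.75 -0.89 -0.45] gap 0.0002
7.631986531986532 5.450984848484849
```

View pics/t9z.png

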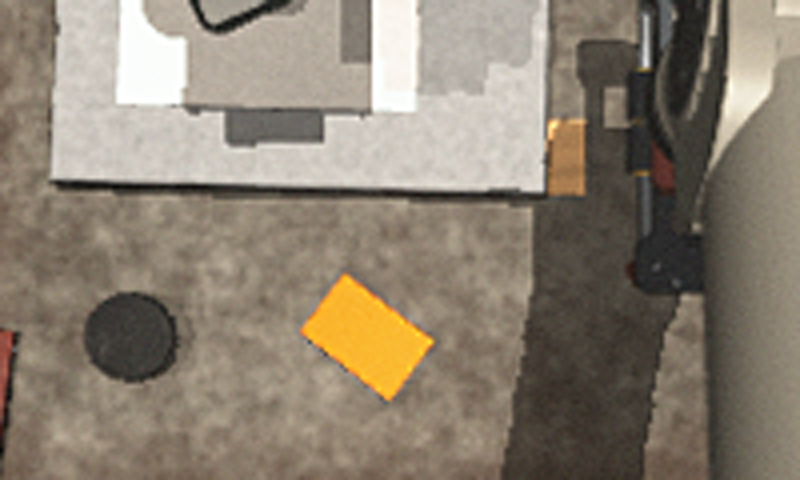

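>>> send_rows --pt "0 12 0 0 0" --pt "0 20 -1 0 0" --pt "0 20 -1 0 0" --pt "0 20 -1 0 0" --pt "0 16 0 8 0" --pt "0 0 0 8 0" --pt "0 0 0 0 0"

```text
time_s: 12.85
tcp_pos: [0.5465, -0.233, 0.081]
eef_rot: [-2.246, -2.195, 0.002]
contact_force: [-0.2, 0.2, -0.7]
finger_gap: 0.0008
```

```bash
python3 - <<'E'
from h import *
to([.547,-.232,.060])
save('scene','s10.png'); to([.547,-.232,.060])
E
```

```text
t 12.85 tcp [ 0.5465 -0.233   0.081 ] toolx az 88.69 shift mm tool [ 1.   0.6 21. ] F [-0.2   0.15 -0.74] gap 0.0008
t 12.9 tcp [ 0.5468 -0.2334  0.0814] toolx az 88.66 shift mm tool [ 1.4  0.2 21.4] F [ 0.47  0.08 -0.04] gap 0.0005
```

View pics/s10.png

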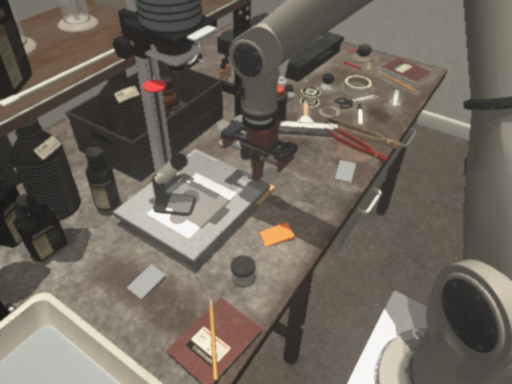

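The hand hangs over the front right corner at about (258,175), clear of the head. I'll press down in small steps.

>>> send_rows --pt "0 0.5 0 9 0" --pt "0 0.5 0 8 0" --pt "0 0 0 3 0" --pt "0 0 0 1 0" --pt "0 0 0 0 0"

```text
time_s: 13.52
tcp_pos: [0.5474, -0.2315, 0.0611]
eef_rot: [2.246, 2.196, 0.0]
contact_force: [0.2, -0.3, -0.2]
finger_gap: 0.0003
```

>>> send_rows --pt "0 0 0 1 0" --pt "0 0 0 1 0" --pt "0 0 0 0 0"

```text
time_s: 13.9
tcp_pos: [0.5472, -0.2315, 0.0591]
eef_rot: [2.246, 2.196, -0.0]
contact_force: [1.2, -0.2, -0.8]
finger_gap: -0.0
```

>>> send_rows --pt "0 0 0 1 0" --pt "0 0 0 0 0"

```text
time_s: 14.15
tcp_pos: [0.5473, -0.2315, 0.0583]
eef_rot: [2.246, 2.196, -0.0]
contact_force: [-0.5, 0.0, 4.2]
finger_gap: 0.0004
```

>>> send_rows --pt "0 0 0 1 0" --pt "0 0 0 1 0" --pt "0 0 0 0 0"

```text
time_s: 14.52
tcp_pos: [0.5474, -0.2315, 0.058]
eef_rot: [2.246, 2.196, -0.001]
contact_force: [-6.5, 1.3, 19.8]
finger_gap: 0.0003
```

>>> send_rows --pt "0 0 0 1 0" --pt "0 0 0 0 0"

```text
time_s: 14.78
tcp_pos: [0.5473, -0.2316, 0.0579]
eef_rot: [2.246, 2.195, -0.002]
contact_force: [-10.6, 2.5, 26.4]
finger_gap: 0.0007
```

>>> send_rows --pt "0 0 0 0 0" --pt "0 0 0 0 0" --pt "0 0 0 -2 0" --pt "0 0 0 -2 0" --pt "0 0 0 -4 0" --pt "0 0 0 -15 0" --pt "0 0 0 -25 0"

```text
time_s: 15.65
tcp_pos: [0.5468, -0.2313, 0.1034]
eef_rot: [-2.245, -2.196, 0.001]
contact_force: [0.7, -0.5, 0.7]
finger_gap: 0.0004
```

>>> send_rows --pt "0 -20 0 -20 0" --pt "0 -40 0 -10 0" --pt "0 -40 0 0 0" --pt "0 -40 0 0 0" --pt "0 0 0 0 0"

```text
time_s: 16.27
tcp_pos: [0.5428, -0.376, 0.1335]
eef_rot: [2.252, 2.189, -0.002]
contact_force: [0.6, 1.1, 0.1]
finger_gap: 0.0007
```

```bash
python3 - <<'E'
from h import *
to([.547,-.35,.1])
o=env.get_obs();p=np.r_[o['tcp_pos'],o['eef_rot']];np.save('w11.npy',p)
save('wrist','w11.png');save('top','t11.png');save('scene','s11.png')
a=cv2.imread('pics/t11.png')[150:270,160:360];cv2.imwrite('pics/t11z.png',cv2.resize(a,None,fx=4,fy=4,interpolation=cv2.INTER_CUBIC))
a=cv2.imread('pics/s11.png')[130:280,110:310];cv2.imwrite('pics/s11z.png',cv2.resize(a,None,fx=4,fy=4,interpolation=cv2.INTER_CUBIC))
E
```

```text
t 16.275 tcp [ 0.5428 -0.376   0.1335] toolx az 88.37 shift mm tool [26.2  3.4 33.5] F [0.62 1.06 0.12] gap 0.0007
```

View pics/t11z.png

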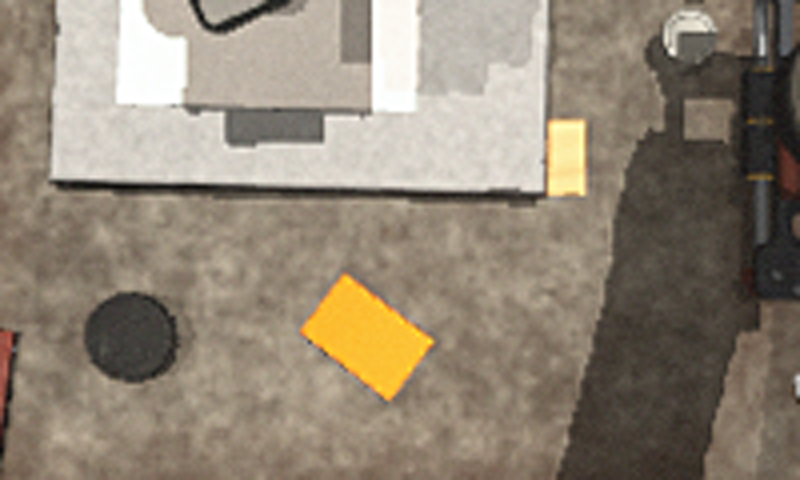

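View pics/s11z.png

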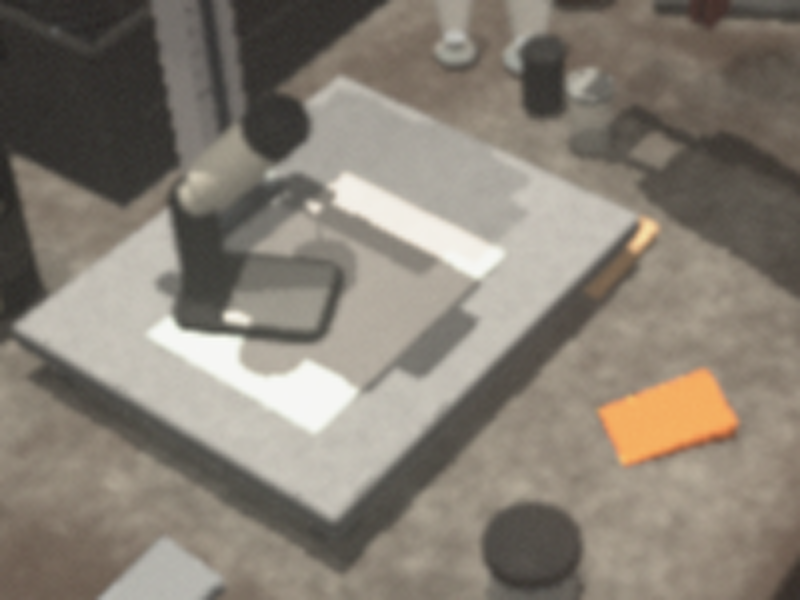

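View pics/w11.png

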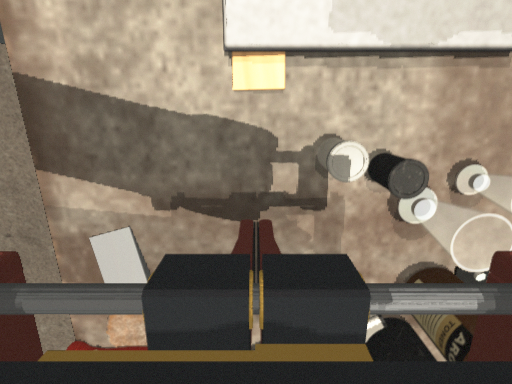

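The wedge sits square under the corner: in the zoomed top view its outer part is at (567,157). The board edge and the bystanders are where they were at the start, and the hand is clear.

>>> send_rows --pt "0 0 0 0 0" --pt "0 0 0 0 0"

```text
time_s: 16.68
tcp_pos: [0.5445, -0.3703, 0.1333]
eef_rot: [-2.244, -2.198, -0.0]
contact_force: [-0.1, -0.5, 0.1]
finger_gap: 0.0008
```

```bash
python3 - <<'E'
from h import *
to([.547,-.35,.1]); print(env.hand_in())
E
```

```text
t 16.675 tcp [ 0.5445 -0.3703  0.1333] toolx az 88.82 shift mm tool [20.4  2.1 33.3] F [-0.12 -0.5   0.08] gap 0.0008
the job is handed in; nothing more can be done
None
```

The wedge is under the enlarger's short foot and the corner no longer rocks. I handed the job in at about 16.7 s.

- **Wedge:** I turned and slid it along the bench between loosely spaced fingertips. I then pushed its back, thin end first, from the right under the foot until the resistance reached 6.2 N. About 27 mm of it still stands outside the board, close to the 28.5 mm that the snug position implies. I did not lift it.
- **Press test:** I let go of the wedge and pressed the corner with the closed fingertips to 26 N. Between 20 N and 26 N the fingertips sank only about 0.1 mm. A sideways force of about 11 N built up on the board during the press.
- **Final checks:** In the last pictures the board's corner and edges and the nearby things are where they were, to within about a pixel. I did not measure every bystander one by one. The hand is clear of everything and the force reading is near zero.

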